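# Ink the swing-arm stamp and stamp the form

## Task

With a fingertip, push the steel arm of the stamping stand round until the stamp is over the ink pad and press its wooden knob all the way down to ink it; let it spring up, then push the arm round the other way until the stamp is over the middle of the square box on the form and press the knob all the way down there. Press the stamp nowhere else, do not grip or pull up anything, leave the stamp sprung up and standing over the box, and leave everything else on the desk where it is.

Things in the scene. Friction and masses are not known exactly. Their poses are not given: they have to be found in the camera images.
- pivot (a point): point on the vertical axis of the stamping stand, at the mid-height of its arm, 85 mm above the desk. The stand is fixed: a round grey foot (110 mm across, 14 mm high at its edge) with a post; the arm's hub on top is 36 mm across and ends 99 mm above the desk. From the hub a level steel bar, 14 mm wide and 14 mm high, runs out to a dark sleeve (40 mm across, from 66 to 100 mm above the desk) that guides the stamp, 161 mm from the axis
- swing_arm (a joint): turn of the arm about the post, rad, growing anticlockwise seen from above; limits -2 to 2. At 0 it points along the stand's own -x (roughly towards the robot, the stand being turned by up to 0.25 rad). Stiff hinge: it stays where it is left and takes about 1.5 N to push at 100 mm from the axis. It starts between the ink pad and the form
- bar_push (a point): on the centre line of the bar, 100 mm from the axis, 85 mm above the desk: a good place to push sideways with a finger. The bar is free there, from hub to sleeve, with 65 mm or more of air below it; turns with the arm
- stamp (a joint): how far the stamp is pressed down, m: 0 sprung up, 0.016 fully down (stop); negative if pulled up. Spring of 450 N/m, about 7 N when fully down
- stamp_face (a point): centre of the round rubber face (32 mm across) at the lower end of the stamp, 161 mm from the axis and 29 mm above the desk when up; moves with arm and stamp
- knob_top (a point): centre of the flat top of the stamp's turned wooden knob (35 mm across), straight above the face, 137 mm above the desk when up; it is pressed straight down here
- inkpad: fixed shallow blue tin, 110 (its x) by 90 (its y) by 12 mm, filled with a near-black inked felt, 100 by 80 mm; origin at the centre of its underside. It lies under the stamp's circle on one side of the stand, left or right
- form: fixed block of white forms, 150 (its x) by 112 (its y) by 12 mm; a printed square outline of 60 mm lies at its centre, sides along its x and y; origin at the centre of its underside. It lies under the stamp's circle on the other side of the stand, its centre within 5 mm of that circle
- round_stamp: bystander: loose hand stamp with a round foot of 40 mm and a wooden handle, 80 mm high, origin under its centre
- oblong_stamp: bystander: loose hand stamp with an oblong black foot of 30 by 52 mm and a wooden handle, 80 mm high, origin under its centre
- stapler: bystander: stapler, 135 by 34 mm, 48 mm high, lying along its x, origin under its centre
- clip_dish: bystander: small grey dish, 76 mm across, 28 mm high, origin under its centre
- tape: bystander: tape dispenser, 115 by 52 mm, 65 mm high, origin under its centre
- ink_bottle: bystander: small glass jar with black cap, 38 mm across, 62 mm high, origin under its centre
- paper_cup: bystander: brown paper cup, 76 mm across, 95 mm high, origin under its centre

How it is judged:
By the outcome, as a careful person would: the job done as asked, in the order asked, and still so for the second after the job is handed in, with the robot touching nothing.
It also fails if it takes over 67 s, if anything falls off the work surface, if the arm or the gripper's body presses on something with over 40 N, if the wrist force passes 120 N, or if a joint passes its speed limit or range.

## Robot

A 7-joint arm with a two-finger parallel gripper is mounted at the origin on the work surface. World frame = base frame: x ahead of the robot, y to its left, z up, the work surface at z = 0. Lengths are in mm, angles in rad, forces in N, time in s.
With the tool pointing down it reaches from about 425 to 950 mm from the base axis. Payload 4.7 kg.
Tool frame: the origin (TCP) lies midway between the tips of the shut fingers; the grasp point (between the pads) lies 19 mm behind it (pinch_z is the z of the grasp point in the tool frame, in mm); z points along the fingers, x is the direction in which the jaws open and shut, and the axes are right-handed (so a half turn about z gives the same grasp; the last joint's range is limited). The gripper opens to 85 mm and grips with 20 to 120 N. Pads are 22 mm wide; open, the fingers measure 114 mm over their backs; the gripper's body (76 mm by 85 mm) begins 54 mm behind the grasp point. The pads swing forward as they close: fully open they stand 13 mm farther back than shut.
Start: joints at [-1.361, 0.469, -0.049, 1.532, 0.024, 1.141, -0.082], TCP at [159.619, 655.873, 231.335] pointing down, gripper open.
Joint ranges: [-2.59, 2.59], [-0.33, 1.99], [-1.39, 1.29], [0.1, 2.45], [-1.04, 4.18], [0.21, 1.99], [-2.66, 2.66]. Speed limits (rad/s): [2.57, 2.57, 3.14, 3.14, 3.14, 3.14, 3.14].

## Interface

Orientations are given as a unit quaternion [w, x, y, z].
In Python, from cell import * gives the robot as it stands.
- The arm moves only by the tool play_rows, never from a script. Its argument "moves" is a list of rows, each a list of 3 entries, a list of its own where there are three numbers: the finger opening in cm, from 0 to 8.54, then the shift along the world's x, y, z in cm, then the turn about the world's z in rad. In form: [[fingers, [dx, dy, dz], twist], ...]. A call has exactly 5 rows; each row is the pose to reach, as a shift and turn from the pose measured when the call began; what a row does not reach only later rows make up. A row lasts 1/10 s, in which the tool goes at most 50 mm and 8.59 degrees, less where a joint would pass 70% of its speed; a pose out of reach is approached as far as the arm can. A call with a gripper value outside its range is refused whole. The fingers move at their own pace and stop on an object; the grip force is fixed at half the most. Time passes only in rows, so rows that repeat a pose let the fingers close, or fill a call up. It gives the time, the measured TCP pose, the force and the opening at its end, in the units of the state.
- state(): the state, without advancing time (a new reading comes with each control period).
- read_camera(name): name is "side" or "top" or "wrist"; returns the picture (400x640x3 uint8, red, green, blue); there is no depth.
- camera_params(name): a dict with "fx", "fy", "cx", "cy" (pixels), "distortion" ([k1, k2, p1, p2, k3] as OpenCV has them; the pictures are not rectified), "rvec" (rotation vector, rad) and "tvec" (3), from world to camera coordinates, as OpenCV has them. Camera axes: x right, y down, z forward; pixel columns grow to the right and rows downward; lengths in mm; the calibration is good to about 2 mm. A picture is of the moment at which its call begins: read the wrist's pose just before it. camera_params takes no time and is no camera call; for the wrist camera it gives the pose at the moment of the call.
- job_done(): hands the job in, once; it reports no verdict.
The state is a dict: "clock": time; "q": joint angles; "joint_vel": joint speeds; "tau": joint torques, N m; "ee_pos": TCP position; "tcp_rot": TCP orientation; "ft_force": force on the tool from outside, world axes, zero at the start; "ft_torque": the same for the moment, N m; "width": finger opening in mm.
Only numpy, scipy, OpenCV 4.12 (cv2) and the standard library are available. Lean on these libraries where they do the work, as an engineer would, in place of code of your own. Each camera call takes 0.05 s, during which the arm holds its last target.

## Working session

There is one attempt and no reset: what is moved stays moved. The work goes in short steps, Python scripts to look and compute and a tool call to move; the robot and the scene stay as the last step left them, time stands still between calls to the robot, and variables do not carry over. Pictures are saved under pics/ and viewed, and the job is handed in when it is done.

Besides the shell and the picture viewer there is one more tool, called after "Emit:" as name(argument=value, ...) on one line, values as JSON. play_rows: Moves the arm, as the interface text tells. Its arguments: {"type":"object","properties":{"moves":{"type":"array"}},"required":["moves"]}

```bash
mkdir -p pics
python3 - <<'E'
from cell import *
import cv2
print(state())
for n in ("top","side","wrist"):
    print(n,camera_params(n))
    cv2.imwrite(f"pics/{n}0.png",read_camera(n)[:,:,::-1])
E
```

```text
{'clock': 0.0, 'q': array([-1.36090668,  0.46944755, -0.04856677,  1.5337257 ,  0.0241106 ,
        1.14099896, -0.08228965]), 'joint_vel': array([-0.00031174, -0.00146478,  0.00088669,  0.00084965,  0.00019345,
        0.00053358,  0.00043324]), 'tau': array([-1.32070680e-03, -5.10308182e+01, -4.66146308e-02, -2.37708163e+01,
        1.08603053e-02,  7.36609334e-03, -1.00272729e-05]), 'ee_pos': array([159.52353439, 655.26114897, 230.24377004]), 'tcp_rot': array([ 6.53265884e-04,  7.86290093e-01,  6.17856695e-01, -7.52941507e-04]), 'ft_force': array([ 0.58478049,  0.53653313, -0.45211821]), 'ft_torque': array([ 0.00165184,  0.03828295, -0.02652152]), 'width': 85.03780857808452}
top {'fx': 420.1776639419114, 'fy': 420.1776639419114, 'cx': 317.19798908994494, 'cy': 192.71325458252576, 'distortion': array([-0.07093807,  0.        ,  0.        ,  0.        ,  0.        ]), 'rvec': array([ 2.16851456, -2.16778878,  0.14324542]), 'tvec': array([  96.1854632 ,  571.7394004 , 1084.53459179])}
side {'fx': 361.26685763401304, 'fy': 361.26685763401304, 'cx': 311.9038754303331, 'cy': 200.94512738552157, 'distortion': array([0.02141146, 0.        , 0.        , 0.        , 0.        ]), 'rvec': array([ 2.1510276 , -0.38643834,  0.17836951]), 'tvec': array([-502.67297853,  251.30570327,  749.27940618])}
wrist {'fx': 340.38971636842, 'fy': 340.38971636842, 'cx': 323.79744284874033, 'cy': 198.14117026553197, 'distortion': array([-0.06760399,  0.        ,  0.        ,  0.        ,  0.        ]), 'rvec': array([-2.28295009, -1.79569408, -0.25426816]), 'tvec': array([-672.44422352,  -37.25714768,  380.38884799])}
```

View pics/top0.png

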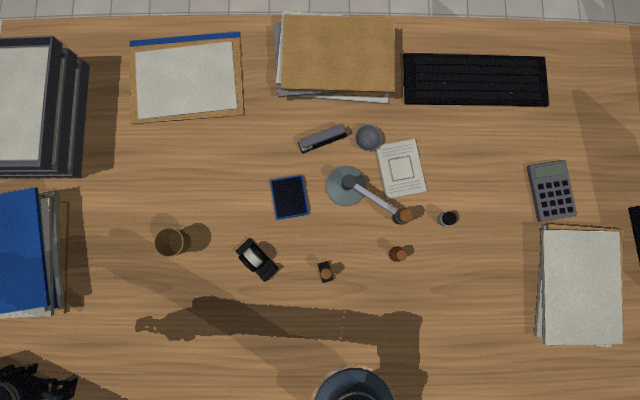

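View pics/side0.png

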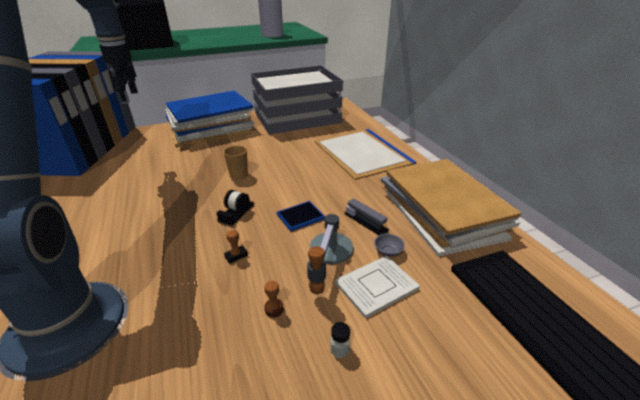

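View pics/wrist0.png

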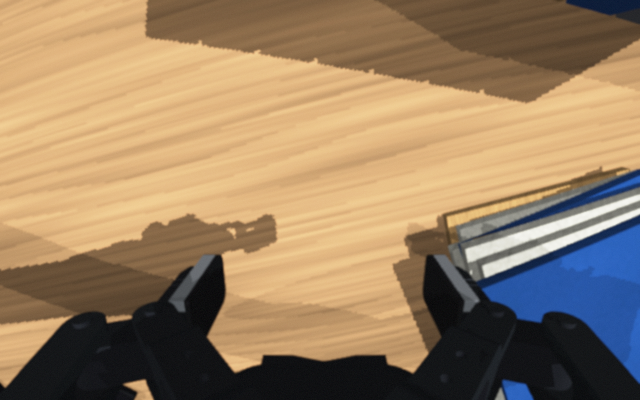

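The top view shows the ink pad at about (290,197), the stand foot at (345,186), the knob at about (405,215) and the form at (401,167). I'll enlarge that area to measure it.

```bash
cat > h.py <<'E'
from cell import *
import cv2, numpy as np
def ray(n,uv,z,P=None):
    p=P or camera_params(n)
    K=np.array([[p['fx'],0,p['cx']],[0,p['fy'],p['cy']],[0,0,1]])
    R,_=cv2.Rodrigues(p['rvec']); t=np.array(p['tvec']).ravel()
    u=cv2.undistortPoints(np.array([[uv]],float),K,p['distortion'])[0,0]
    d=R.T@np.array([u[0],u[1],1]); c=-R.T@t
    return c+d*(z-c[2])/d[2]
def proj(n,X,P=None):
    p=P or camera_params(n)
    K=np.array([[p['fx'],0,p['cx']],[0,p['fy'],p['cy']],[0,0,1]])
    return cv2.projectPoints(np.array(X,float).reshape(-1,3),p['rvec'],p['tvec'],K,p['distortion'])[0].reshape(-1,2)
E
python3 - <<'E'
from h import *
im=cv2.imread('pics/top0.png')
c=im[110:280,255:465]
cv2.imwrite('pics/topz.png',cv2.resize(c,None,fx=3.5,fy=3.5,interpolation=cv2.INTER_CUBIC))
im=cv2.imread('pics/side0.png')
cv2.imwrite('pics/sidez.png',cv2.resize(im[180:370,220:430],None,fx=3.1,fy=3.1,interpolation=cv2.INTER_CUBIC))
E
```

```text
(no output)
```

View pics/topz.png

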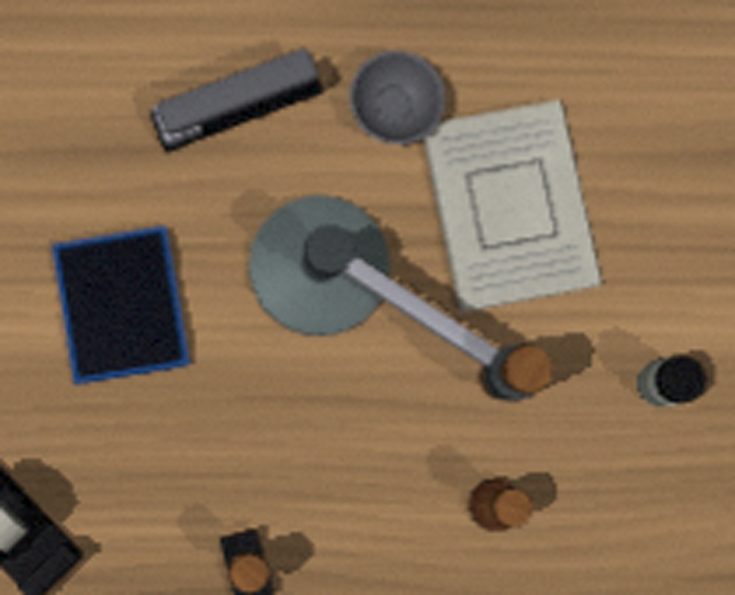

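View pics/sidez.png

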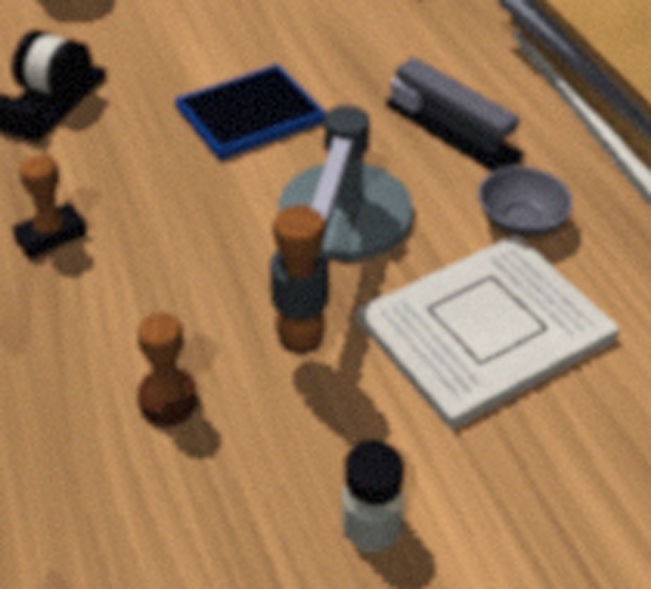

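Run:
```python
from h import *
np.set_printoptions(precision=1,suppress=True)
T=lambda x,y:((x+.5)/3.5-.5+255,(y+.5)/3.5-.5+110)
S=lambda x,y:((x+.5)/3.1-.5+220,(y+.5)/3.1-.5+180)
def g(n,f,pts,z):
    r=np.array([ray(n,f(*p),z)[:2] for p in pts]); print(n,z,r.tolist() if 0 else r.round(1).tolist(),r.mean(0)); return r.mean(0)
print('foot');f=g('top',T,[(320,265)],10)
print('hub');g('top',T,[(331,250)],99);g('side',S,[(348,121)],99)
print('knob');k=g('top',T,[(527,369)],137);g('side',S,[(299,225)],137)
print('form');fm=g('top',T,[(467,174),(541,159),(558,234),(484,249)],12);g('side',S,[(429,311),(490,277),(547,326),(484,362)],12)
g('top',T,[(427,137),(560,99),(602,285),(467,310)],12)
print('pad');pd=g('top',T,[(53,243),(164,227),(189,363),(77,383)],12)
g('side',S,[(177,101),(278,66),(326,114),(222,154)],12)
print('others')
g('top',T,[(527-0,500)],80);g('top',T,[(513,507)],80);g('top',T,[(250,573)],80);g('top',T,[(682,378)],62);g('top',T,[(398,97)],28);g('top',T,[(160,105),(305,50),(322,90),(168,150)],30)
for q in (k,fm,pd):
    d=q-f; print(np.hypot(*d),np.degrees(np.arctan2(d[1],d[0])))
```

```text
foot
top 10 [[594.6, 17.4]] [594.6  17.4]
hub
top 99 [[593.5, 16.9]] [593.5  16.9]
side 99 [[590.6, 10.0]] [590.6  10. ]
knob
top 137 [[505.5, -114.1]] [ 505.5 -114.1]
side 137 [[501.2, -123.4]] [ 501.2 -123.4]
form
top 12 [[666.7, -98.8], [679.0, -157.8], [619.2, -169.6], [607.2, -110.9]] [ 643.  -134.3]
side 12 [[603.5, -116.0], [661.0, -101.4], [675.8, -158.4], [618.4, -171.6]] [ 639.7 -136.9]
top 12 [[696.2, -67.8], [727.6, -174.5], [579.0, -203.2], [559.3, -96.5]] [ 640.5 -135.5]
pad
top 12 [[611.3, 224.9], [624.0, 138.8], [518.1, 119.1], [502.7, 205.1]] [564. 172.]
side 12 [[499.7, 197.9], [605.1, 217.2], [620.2, 130.2], [515.7, 109.7]] [560.2 163.8]
others
top 80 [[414.5, -124.9]] [ 414.5 -124.9]
top 80 [[409.6, -114.7]] [ 409.6 -114.7]
top 80 [[363.4, 75.0]] [363.4  75. ]
top 62 [[503.4, -247.5]] [ 503.4 -247.5]
top 28 [[724.3, -43.1]] [724.3 -43.1]
top 30 [[716.7, 141.9], [760.9, 29.2], [729.0, 16.3], [681.2, 135.5]] [721.9  80.7]
158.91629167717795 -124.13488595256584
159.1752964644488 -72.30560811887038
157.58276248401677 101.20020948905372
```

Emit:
play_rows(moves=[[0,[2.2,-3.9,0],-0.12],[0,[4.4,-7.8,0],-0.24],[0,[6.6,-11.7,0],-0.36],[0,[8.8,-15.6,0],-0.48],[0,[11,-19.5,0],-0.6]])

```text
clock: 0.65
ee_pos: [270.1, 458.6, 230.3]
tcp_rot: [0.0, 0.935, 0.356, -0.001]
ft_force: [-0.3, -0.1, 0.3]
width: 12.4
```

Emit:
play_rows(moves=[[0,[2.2,-3.9,0],-0.12],[0,[4.4,-7.8,0],-0.24],[0,[6.6,-11.7,0],-0.36],[0,[8.8,-15.6,0],-0.48],[0,[11,-19.5,0],-0.6]])

```text
clock: 1.15
ee_pos: [380.6, 261.8, 230.3]
tcp_rot: [-0.0, 0.998, 0.061, -0.001]
ft_force: [1.5, -0.1, -0.5]
width: -0.2
```

Emit:
play_rows(moves=[[0,[2.4,-4.1,0],0],[0,[4.8,-8.2,0],0],[0,[7.2,-12.3,0],0],[0,[9.6,-16.4,0],0],[0,[12,-20.5,0],0]])

```text
clock: 1.65
ee_pos: [501.1, 55.1, 230.4]
tcp_rot: [-0.0, 0.998, 0.061, -0.001]
ft_force: [0.7, 0.1, 0.1]
width: 0.2
```

Emit:
play_rows(moves=[[0,[2,-3.6,0],0],[0,[4,-7.2,0],0],[0,[6,-10.8,0],0],[0,[7.6,-14,0],0],[0,[7.6,-14,0],0]])

```text
clock: 2.15
ee_pos: [577.9, -90.9, 230.5]
tcp_rot: [0.002, 0.998, 0.057, -0.0]
ft_force: [0.1, -0.2, -0.0]
width: -0.0
```

Run:
```python
from h import *
np.set_printoptions(precision=1,suppress=True)
s=state();print(s['clock'],s['ee_pos'],s['tcp_rot'],s['ft_force'])
P={n:camera_params(n) for n in ('top','side','wrist')}
R,_=cv2.Rodrigues(P['wrist']['rvec']);print('cam',-R.T@P['wrist']['tvec'])
np.save('pics/w1.npy',P['wrist'],allow_pickle=True)
ims={n:read_camera(n)[:,:,::-1] for n in P}
for n in P:
    print(n,proj(n,[s['ee_pos']],P[n]))
    cv2.imwrite(f'pics/{n}1.png',ims[n])
cv2.imwrite('pics/side1z.png',cv2.resize(ims['side'][150:350,200:430],None,fx=3,fy=3,interpolation=cv2.INTER_CUBIC))
```

```text
2.15 [577.9 -90.9 230.5] [ 0.   1.   0.1 -0. ] [ 0.1 -0.2 -0. ]
cam [569.6 -20.3 373.3]
top [[403.4 179.6]]
side [[346.8 196.3]]
wrist [[324.8 257. ]]
```

View pics/wrist1.png

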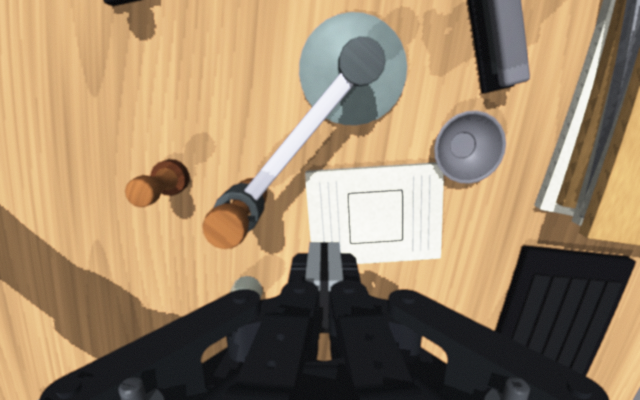

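View pics/side1z.png

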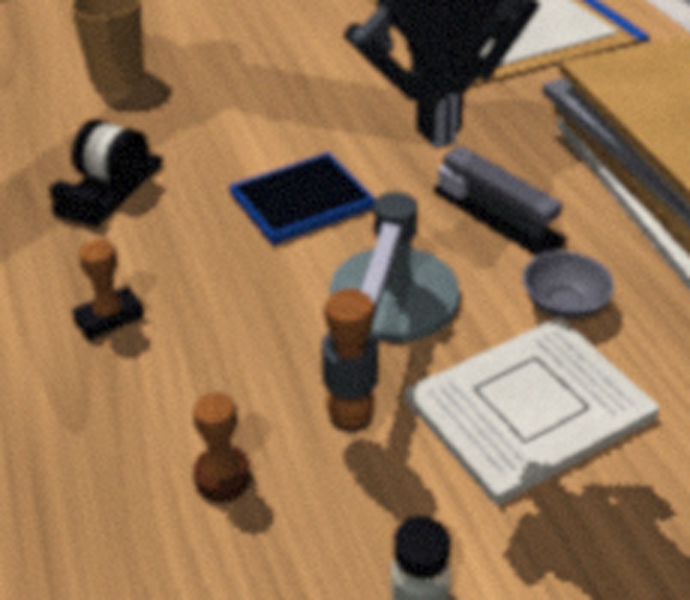

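Run:
```python
from h import *
np.set_printoptions(precision=1,suppress=True)
P=np.load('pics/w1.npy',allow_pickle=True).item()
r=lambda u,v,z:ray('wrist',(u,v),z,P)[:2]
print('hub',r(362,61,99),'foot',r(353,68,12),'knob',r(225,227,137))
q=np.array([r(*p,12) for p in [(348,193),(402,190),(403,241),(349,244)]]);print(q,q.mean(0))
piv=np.array([591.5,14.6])
for X in (q.mean(0),):
  d=X-r(353,68,12);print(np.hypot(*d),np.degrees(np.arctan2(d[1],d[0])))
```

```text
hub [594.8   9.4] foot [594.7  11.1] knob [ 506.4 -121.5]
[[ 607.1 -118.7]
 [ 665.9 -108.4]
 [ 678.2 -168.5]
 [ 616.6 -179.3]] [ 641.9 -143.7]
161.8624408440498 -73.03526507110541
```

Emit:
play_rows(moves=[[0,[0,0,-4],0],[0,[0,0,-8],0],[0,[0,0,-12],0],[0,[0,0,-15.8],0],[0,[0,0,-15.8],0]])

```text
clock: 2.8
ee_pos: [572.4, -81.0, 67.4]
tcp_rot: [-0.002, 0.998, 0.063, -0.007]
ft_force: [-1.3, -0.2, 0.2]
width: -0.2
```

Run:
```python
from h import *
np.set_printoptions(precision=2,suppress=True)
s=state();print(s['clock'],s['ee_pos'],s['tcp_rot'],s['ft_force'],s['joint_vel'])
read_camera('top');s=state();print(s['clock'],s['ee_pos'],s['tcp_rot'],s['ft_force'],s['joint_vel'],s['q'])
```

```text
2.8 [572.43 -81.05  67.38] [-0.    1.    0.06 -0.01] [-1.29 -0.22  0.19] [-0.01 -0.07  0.05 -0.07  0.03  0.05 -0.02]
2.85 [574.78 -82.06  70.3 ] [-0.    1.    0.06 -0.  ] [0.44 0.09 0.32] [-0.   -0.06  0.04 -0.06  0.01  0.   -0.  ] [-0.29  0.55  0.49  1.92 -0.36  0.77  0.53]
```

```bash
cat > arc.py <<'E'
from h import *
import sys
a0,a1,r=map(float,sys.argv[1:4]); piv=np.array([593,17.])
s=state();e=s['ee_pos'];d=e[:2]-piv
print(s['clock'],e,'r',np.hypot(*d),'ang',np.degrees(np.arctan2(d[1],d[0])))
for k in range(1,6):
    a=np.radians(a0+(a1-a0)*k/5);t=piv+r*np.array([np.cos(a),np.sin(a)])
    print(((t-e[:2])/10).round(2))
E
python3 arc.py -100 -134 100
```

```text
2.85 [574.77880273 -82.06416904  70.29634572] r 100.72597290571586 ang -100.42211074150045
[-1.07  0.33]
[-2.18  0.74]
[-3.24  1.28]
[-4.22  1.94]
[-5.12  2.71]
```

Emit:
play_rows(moves=[[0,[-1.1,0.3,0.2],0],[0,[-2.2,0.7,0.2],0],[0,[-3.2,1.3,0.2],0],[0,[-4.2,1.9,0.2],0],[0,[-5.1,2.7,0.2],0]])

```text
clock: 3.35
ee_pos: [523.6, -54.8, 73.3]
tcp_rot: [-0.001, 0.998, 0.063, -0.003]
ft_force: [3.0, -0.7, 0.7]
width: 0.1
```

```bash
python3 arc.py -134 -174 100
python3 - <<'E'
from h import *
im=read_camera('top')[:,:,::-1]
cv2.imwrite('pics/t2.png',cv2.resize(im[110:280,255:465],None,fx=3.5,fy=3.5,interpolation=cv2.INTER_CUBIC));print(state()['ft_force'],state()['ee_pos'])
E
```

```text
3.35 [523.56131462 -54.78892545  73.2852862 ] r 99.87682835975784 ang -134.046599971802
[-0.94  1.02]
[-1.72  2.18]
[-2.33  3.43]
[-2.76  4.76]
[-3.    6.13]
[-1.40362371  1.58758999  0.97962394] [521.18340317 -52.83562946  72.537368  ]
```

View pics/t2.png

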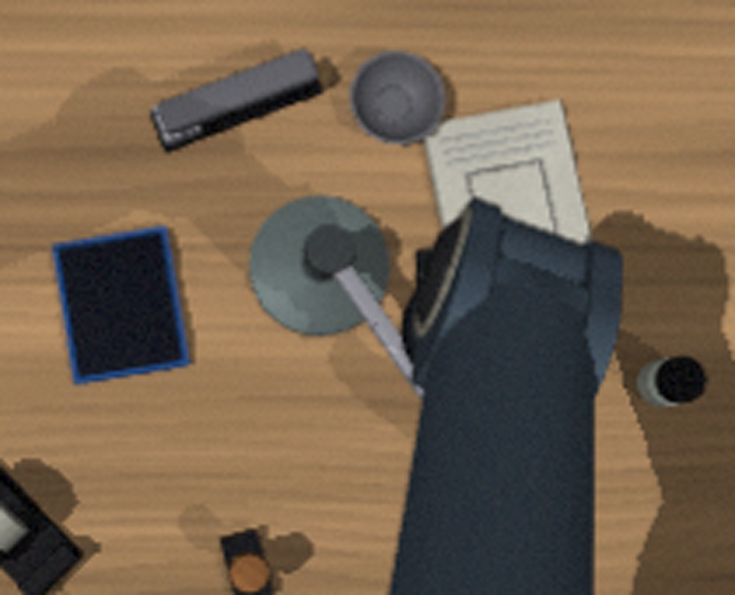

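The bar has started to turn, now running from (332,250) to (418,395) in the crop, and the contact is good. I'll carry on round the arc.

Emit:
play_rows(moves=[[0,[-0.7,0.8,0],0],[0,[-1.5,2.0,0],0],[0,[-2.1,3.2,0],0],[0,[-2.5,4.6,0],0],[0,[-2.8,5.9,0],0]])

```text
clock: 3.9
ee_pos: [492.5, 7.3, 72.4]
tcp_rot: [-0.002, 0.998, 0.064, -0.005]
ft_force: [0.9, -2.4, 0.2]
width: 0.1
```

```bash
python3 arc.py -174 -210 100; python3 arc.py -210 -236 100
```

```text
3.9 [492.54749459   7.34972959  72.43713364] r 100.91498184802224 ang -174.51254954579457
[0.05 1.17]
[0.15 2.43]
[0.41 3.65]
[0.83 4.84]
[1.38 5.97]
3.9 [492.54749459   7.34972959  72.43713364] r 100.91498184802224 ang -174.51254954579457
[1.87 6.73]
[2.43 7.45]
[3.05 8.11]
[3.72 8.71]
[4.45 9.26]
```

Emit:
play_rows(moves=[[0,[0,1.2,0],0],[0,[0.2,2.4,0],0],[0,[0.4,3.6,0],0],[0,[0.8,4.8,0],0],[0,[1.4,6,0],0]])

```text
clock: 4.4
ee_pos: [506.3, 68.1, 72.2]
tcp_rot: [-0.002, 0.998, 0.064, -0.006]
ft_force: [-0.9, -2.9, 0.3]
width: 0.3
```

```bash
python3 arc.py -210 -235 100
python3 - <<'E'
from h import *
im=read_camera('top')[:,:,::-1]
cv2.imwrite('pics/t3.png',cv2.resize(im[110:280,255:465],None,fx=3.5,fy=3.5,interpolation=cv2.INTER_CUBIC));print(state()['ft_force'],state()['ee_pos'])
cv2.imwrite('pics/w3.png',read_camera('wrist')[:,:,::-1])
E
```

```text
4.4 [506.31940217  68.12794527  72.20125186] r 100.63594202449717 ang 149.46606759790342
[0.48 0.62]
[1.01 1.32]
[1.6  1.96]
[2.24 2.55]
[2.93 3.08]
[ 1.53191738  2.15133642 -0.86421807] [507.85737156  71.03274344  72.27018489]
```

View pics/t3.png

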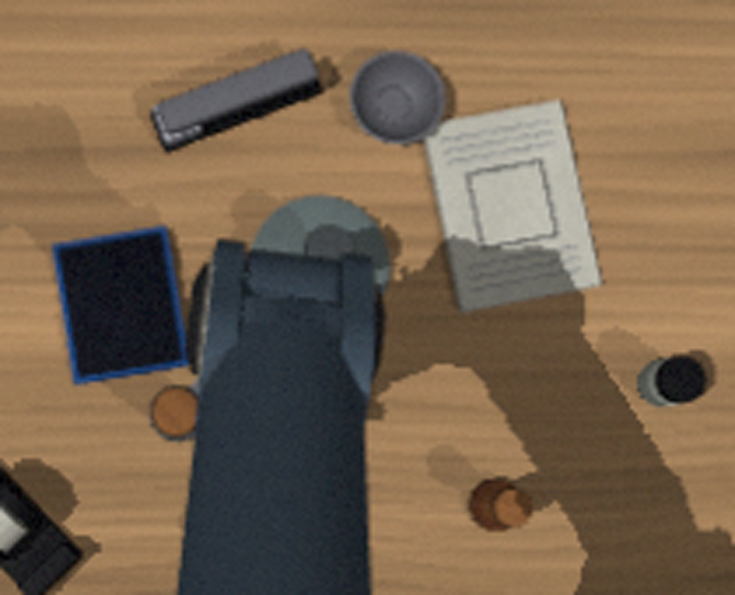

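View pics/w3.png

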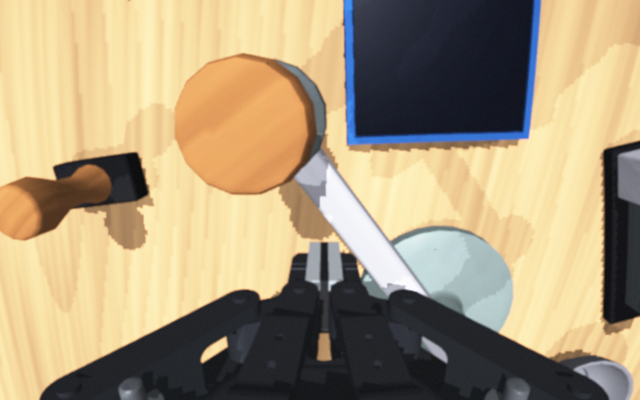

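```bash
python3 - <<'E'
from h import *
k=ray('top',((176.5)/3.5-.5+255,(412.5)/3.5-.5+110),137)[:2]
d=k-[593.5,17];print(k,np.hypot(*d),np.degrees(np.arctan2(d[1],d[0])))
E
python3 arc.py -213 -237 100
```

```text
[476.18302244 127.27841581] 161.01118661607632 136.771351272897
4.5 [507.52271249  70.33580253  72.30466828] r 100.75254097031461 ang 148.03681368304333
[0.65 0.8 ]
[1.19 1.44]
[1.78 2.03]
[2.42 2.57]
[3.1  3.05]
```

Emit:
play_rows(moves=[[0,[0.6,0.8,0],0],[0,[1.2,1.4,0],0],[0,[1.8,2.0,0],0],[0,[2.4,2.6,0],0],[0,[3.1,3.1,0],0]])

```text
clock: 5.0
ee_pos: [538.7, 101.8, 72.2]
tcp_rot: [-0.003, 0.998, 0.065, -0.005]
ft_force: [-1.4, -1.8, 0.8]
width: -0.2
```

```bash
python3 - <<'E'
from h import *
im=read_camera('top')[:,:,::-1]
cv2.imwrite('pics/t4.png',cv2.resize(im[110:280,255:465],None,fx=3.5,fy=3.5,interpolation=cv2.INTER_CUBIC));print(state()['ft_force'],state()['ee_pos'])
E
python3 arc.py -237 -248 100
```

```text
[ 2.50673512  1.1011079  -0.22369973] [540.43776767 103.09974613  72.38751752]
5.05 [540.43776767 103.09974613  72.38751752] r 100.87593643047553 ang 121.40325924462202
[ 0.14 -0.02]
[0.47 0.17]
[0.81 0.35]
[1.16 0.51]
[1.51 0.66]
```

View pics/t4.png

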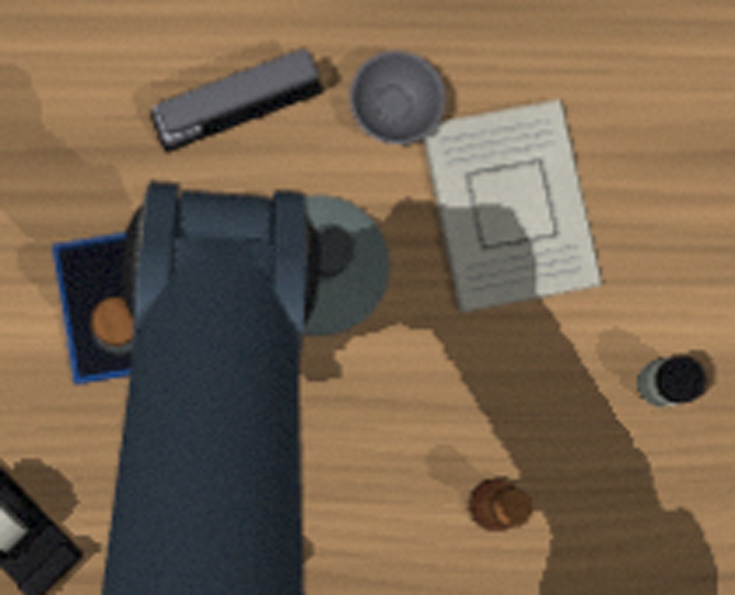

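Emit:
play_rows(moves=[[0,[0.3,0.1,0],0],[0,[0.6,0.25,0],0],[0,[0.9,0.4,0],0],[0,[1.2,0.5,0],0],[0,[1.5,0.6,0],0]])

```text
clock: 5.55
ee_pos: [555.5, 109.0, 72.3]
tcp_rot: [-0.003, 0.998, 0.066, -0.004]
ft_force: [-0.1, -0.9, 1.1]
width: -0.1
```

```bash
python3 - <<'E'
from h import *
im=read_camera('top')[:,:,::-1]
cv2.imwrite('pics/t5.png',cv2.resize(im[110:280,255:465],None,fx=3.5,fy=3.5,interpolation=cv2.INTER_CUBIC));print(state()['ft_force'],state()['ee_pos'])
P=camera_params('wrist');np.save('pics/w5.npy',P,allow_pickle=True)
cv2.imwrite('pics/w5.png',read_camera('wrist')[:,:,::-1])
cv2.imwrite('pics/s5.png',cv2.resize(read_camera('side')[150:350,200:430],None,fx=3,fy=3,interpolation=cv2.INTER_CUBIC)[:,:,::-1])
E
python3 arc.py -237 -248 100
```

```text
[-0.97344027 -0.37398068 -1.0813821 ] [556.22995134 109.36530627  72.45586897]
5.7 [556.03460893 109.54092069  72.50371953] r 99.65070064478415 ang 111.77419567969935
[-1.42 -0.66]
[-1.09 -0.47]
[-0.75 -0.3 ]
[-0.4  -0.13]
[-0.05  0.02]
```

View pics/t5.png

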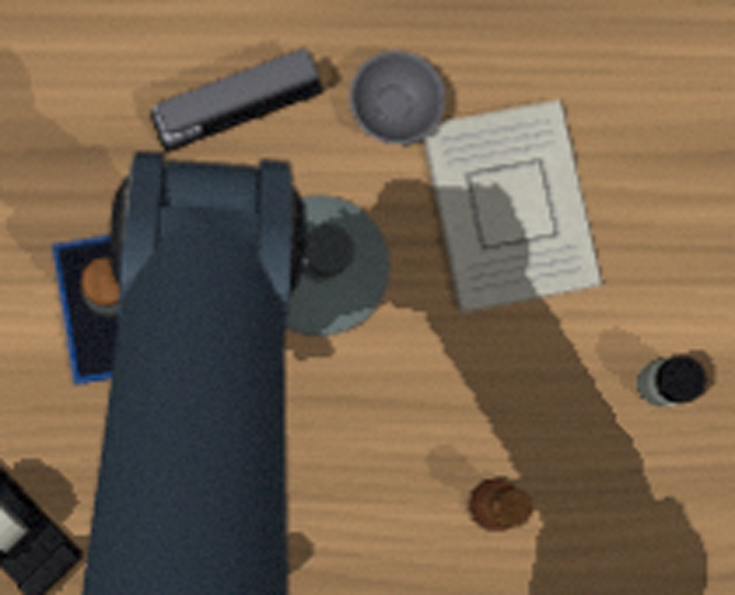

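View pics/w5.png

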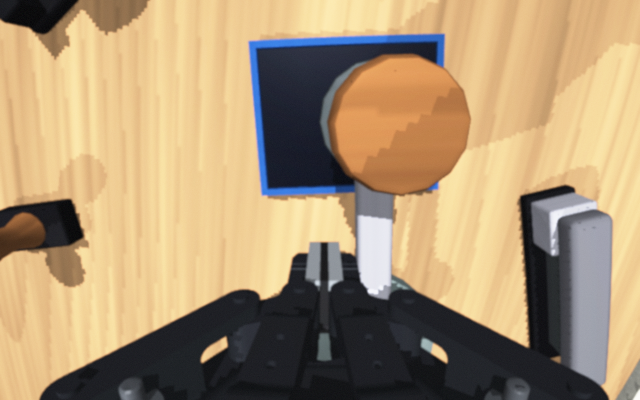

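View pics/s5.png

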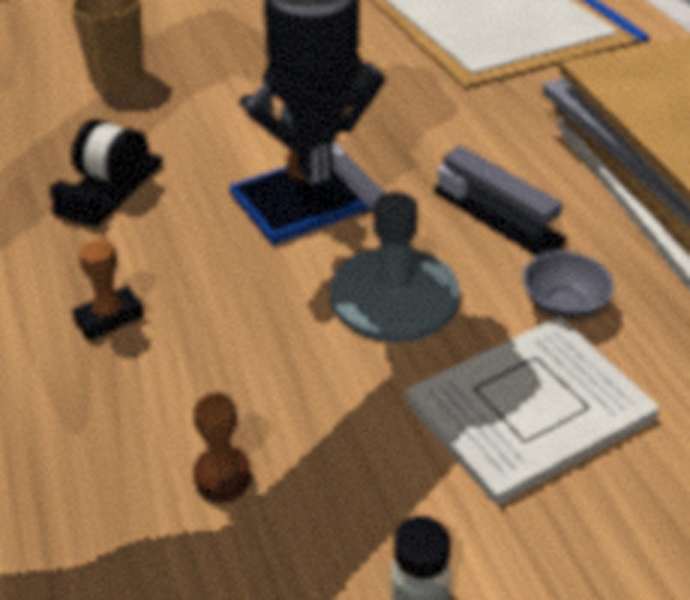

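Run:
```python
from h import *
np.set_printoptions(precision=1,suppress=True)
P=np.load('pics/w5.npy',allow_pickle=True).item()
k=ray('wrist',(399,124),137,P)[:2];d=k-[593.5,17]
print('knob',k,np.hypot(*d),np.degrees(np.arctan2(d[1],d[0])))
q=np.array([ray('wrist',p,12,P)[:2] for p in [(249,42),(444,35),(438,187),(263,195)]]);print(q,q.mean(0))
q=[ray('wrist',(u,v),92,P)[:2] for u,v in [(373,217),(374,292)]]
d=q[0]-q[1];print(q,np.degrees(np.arctan2(d[1],d[0])))
```

```text
knob [564.7 175.6] 161.1795801865261 100.2755104299597
[[500.2 204.8]
 [607.9 223.2]
 [623.1 136.8]
 [515.9 117.1]] [561.8 170.5]
[array([571.2, 138. ]), array([577.3, 105.7])] 100.76430739445051
```

The stamp is over the pad: the knob is at (564.7,175.6) and the pad centre at (562,170.5). Next I'll back the finger off, lift it and press.

Emit:
play_rows(moves=[[0,[-0.6,-0.2,0],0],[0,[-1.2,-0.3,0.3],0],[0,[-1.2,-0.3,3],0],[0,[-1.2,-0.3,6],0],[0,[-1.2,-0.3,9.3],0]])

```text
clock: 6.2
ee_pos: [543.0, 106.4, 166.3]
tcp_rot: [-0.004, 0.998, 0.066, -0.004]
ft_force: [1.0, 0.5, 0.0]
width: 0.1
```

Emit:
play_rows(moves=[[0,[0,0,0.3],0],[0,[0.5,1.7,0.3],0],[0,[1.0,3.4,0.3],0],[0,[1.5,5.2,0.3],0],[0,[2,6.8,0.3],0]])

```text
clock: 6.7
ee_pos: [562.6, 177.2, 167.9]
tcp_rot: [-0.003, 0.998, 0.067, -0.005]
ft_force: [0.3, -0.1, 0.1]
width: 0.2
```

Emit:
play_rows(moves=[[0,[0,0,0],0],[0,[0,0,0],0],[0,[0,0,0],0],[0,[0,0,0],0],[0,[0,0,0],0]])

```text
clock: 7.2
ee_pos: [562.7, 176.3, 168.1]
tcp_rot: [-0.003, 0.998, 0.066, -0.005]
ft_force: [0.2, 0.2, -0.0]
width: 0.3
```

Run:
```python
from h import *
np.set_printoptions(precision=2,suppress=True)
P=camera_params('wrist');s=state();cv2.imwrite('pics/w6.png',read_camera('wrist')[:,:,::-1]);print(s['ee_pos'],s['ft_force'],s['joint_vel'])
np.save('pics/w6.npy',P,allow_pickle=True)
```

```text
[562.65 176.29 168.1 ] [ 0.16  0.24 -0.02] [-0. -0. -0. -0. -0. -0.  0.]
```

View pics/w6.png

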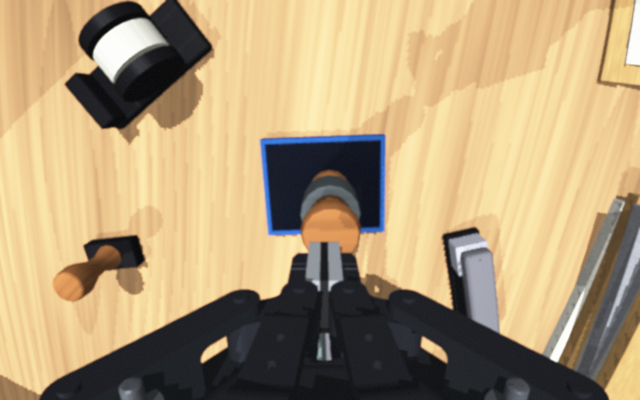

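Run:
```python
from h import *
np.set_printoptions(precision=1,suppress=True)
P=np.load('pics/w6.npy',allow_pickle=True).item()
R,_=cv2.Rodrigues(P['rvec']);print(-R.T@P['tvec'])
k=np.array([564.7,175.6,137]);t=np.linspace(0,2*np.pi,8,endpoint=False)
print(proj('wrist',[k+[17.5*np.cos(a),17.5*np.sin(a),0] for a in t],P))
print(proj('wrist',[[562.65,176.3,168.1]],P))
```

```text
[554.5 245.4 311.7]
[[360.2 237.8]
 [354.6 215.6]
 [333.3 203.6]
 [309.3 209.6]
 [297.3 229.7]
 [304.  251.3]
 [324.6 262.3]
 [347.6 256.8]]
[[324.9 257. ]]
```

Emit:
play_rows(moves=[[0,[0.3,0,-0.6],0],[0,[0.3,0,-1.2],0],[0,[0.3,0,-1.8],0],[0,[0.3,0,-2.4],0],[0,[0.3,0,-2.7],0]])

```text
clock: 7.75
ee_pos: [565.2, 176.4, 140.1]
tcp_rot: [-0.003, 0.998, 0.066, -0.006]
ft_force: [0.2, -0.6, -0.3]
width: 0.1
```

Emit:
play_rows(moves=[[0,[0,0,-0.3],0],[0,[0,0,-0.6],0],[0,[0,0,-0.9],0],[0,[0,0,-1.2],0],[0,[0,0,-1.5],0]])

```text
clock: 8.25
ee_pos: [565.6, 176.5, 125.5]
tcp_rot: [-0.003, 0.998, 0.066, -0.005]
ft_force: [-0.9, -0.7, 4.7]
width: -0.2
```

Emit:
play_rows(moves=[[0,[0,0,-0.2],0],[0,[0,0,-0.4],0],[0,[0,0,-0.5],0],[0,[0,0,-0.6],0],[0,[0,0,-0.6],0]])

```text
clock: 8.75
ee_pos: [567.2, 176.7, 121.1]
tcp_rot: [-0.004, 0.998, 0.066, -0.003]
ft_force: [0.3, -0.2, 8.9]
width: 0.0
```

Emit:
play_rows(moves=[[0,[-0.1,0,-0.2],0],[0,[-0.1,0,-0.3],0],[0,[-0.1,0,-0.4],0],[0,[-0.1,0,-0.4],0],[0,[-0.1,0,-0.4],0]])

```text
clock: 9.25
ee_pos: [570.0, 177.2, 120.9]
tcp_rot: [-0.005, 0.998, 0.066, 0.001]
ft_force: [-0.6, -0.4, 18.4]
width: 0.0
```

It has hit the stop, at 18 N with z = 120.9. Now I'll release it.

Emit:
play_rows(moves=[[0,[0,0,0.8],0],[0,[-0.2,0,1.6],0],[0,[-0.4,0,2.5],0],[0,[-0.4,0,3.5],0],[0,[-0.4,0,4.7],0]])

```text
clock: 9.75
ee_pos: [565.3, 177.2, 168.0]
tcp_rot: [-0.005, 0.998, 0.066, 0.0]
ft_force: [-0.5, 0.6, 0.8]
width: -0.0
```

Emit:
play_rows(moves=[[0,[0.8,-1.6,0],0],[0,[1.6,-3.2,0],0],[0,[2.4,-4.8,0],0],[0,[3.2,-6.4,0],0],[0,[3.6,-7.2,0],0]])

```text
clock: 10.25
ee_pos: [601.9, 103.4, 168.5]
tcp_rot: [-0.005, 0.998, 0.065, 0.0]
ft_force: [0.3, -0.5, 0.5]
width: -0.2
```

Emit:
play_rows(moves=[[0,[0,0,0],0],[0,[0,0,0],0],[0,[0,0,0],0],[0,[0,0,0],0],[0,[0,0,0],0]])

```text
clock: 10.75
ee_pos: [601.7, 104.2, 168.5]
tcp_rot: [-0.005, 0.998, 0.066, 0.0]
ft_force: [-0.4, 0.6, 0.3]
width: 0.2
```

Run:
```python
from h import *
np.set_printoptions(precision=2,suppress=True)
P=camera_params('wrist');s=state();cv2.imwrite('pics/w7.png',read_camera('wrist')[:,:,::-1]);print(s['ee_pos'],s['ft_force'])
np.save('pics/w7.npy',P,allow_pickle=True)
cv2.imwrite('pics/t7.png',cv2.resize(read_camera('top')[110:280,255:465],None,fx=3.5,fy=3.5,interpolation=cv2.INTER_CUBIC)[:,:,::-1])
```

```text
[601.67 104.18 168.5 ] [-0.39  0.59  0.29]
```

View pics/w7.png

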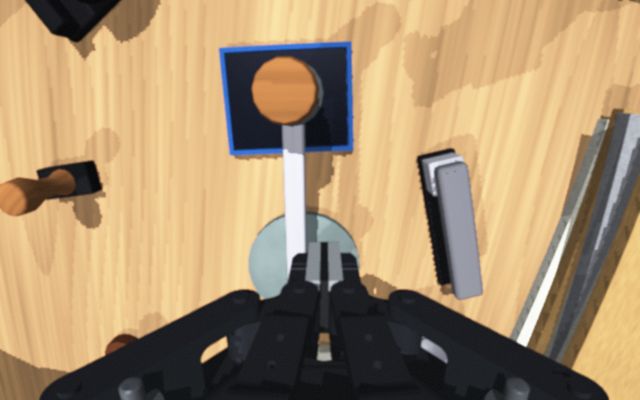

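View pics/t7.png

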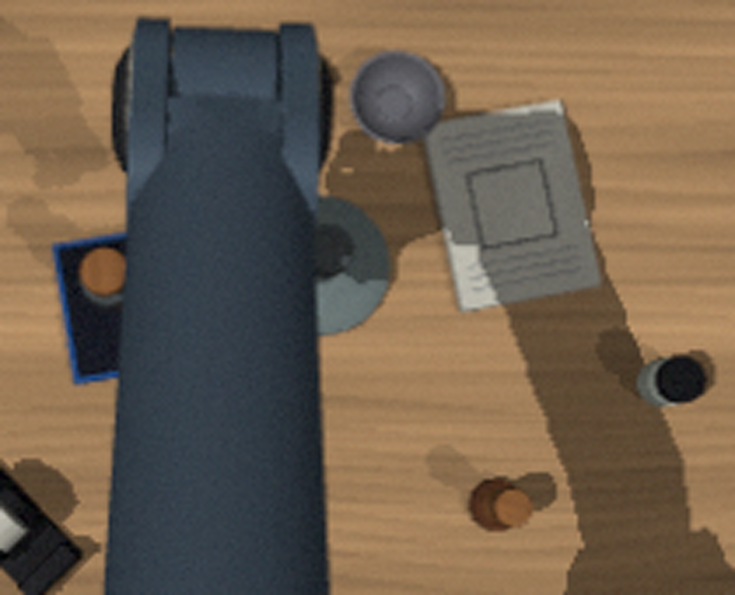

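Emit:
play_rows(moves=[[0,[0.7,0.5,0],0],[0,[1.4,0.9,-1.5],0],[0,[1.4,0.9,-4],0],[0,[1.4,0.9,-7],0],[0,[1.4,0.9,-9.6],0]])

```text
clock: 11.35
ee_pos: [615.6, 113.4, 69.9]
tcp_rot: [-0.005, 0.998, 0.066, -0.0]
ft_force: [0.1, 0.0, 0.2]
width: -0.1
```

```bash
python3 arc.py 77 112 100;python3 arc.py 112 147 100
```

```text
11.35 [615.61708733 113.4212032   69.92283303] r 99.03828081547653 ang 76.79904345954044
[-1.22  0.3 ]
[-2.44  0.36]
[-3.65  0.26]
[-4.85  0.02]
[-6.01 -0.37]
11.35 [615.61708733 113.4212032   69.92283303] r 99.03828081547653 ang 76.79904345954044
[-7.11 -0.9 ]
[-8.14 -1.55]
[-9.08 -2.33]
[-9.92 -3.21]
[-10.65  -4.2 ]
```

Emit:
play_rows(moves=[[0,[-1.2,0.3,0.2],0],[0,[-2.4,0.4,0.2],0],[0,[-3.6,0.3,0.2],0],[0,[-4.8,0,0.2],0],[0,[-6.0,-0.4,0.2],0]])

```text
clock: 11.85
ee_pos: [555.6, 109.5, 73.3]
tcp_rot: [-0.005, 0.998, 0.066, 0.001]
ft_force: [2.6, -0.2, 0.5]
width: 0.1
```

```bash
python3 arc.py 112 150 100;python3 arc.py 150 188 100
```

```text
11.85 [555.60604701 109.47248446  73.32103226] r 99.74702051760842 ang 112.0173857441316
[-1.2  -0.55]
[-2.31 -1.28]
[-3.31 -2.15]
[-4.18 -3.15]
[-4.92 -4.25]
11.85 [555.60604701 109.47248446  73.32103226] r 99.74702051760842 ang 112.0173857441316
[-5.51 -5.44]
[-5.93 -6.69]
[-6.18 -7.99]
[-6.26 -9.32]
[ -6.16 -10.64]
```

Emit:
play_rows(moves=[[0,[-1.2,-0.6,0],0],[0,[-2.3,-1.3,0],0],[0,[-3.3,-2.2,0],0],[0,[-4.2,-3.2,0],0],[0,[-4.9,-4.3,0],0]])

```text
clock: 12.35
ee_pos: [505.8, 65.9, 73.5]
tcp_rot: [-0.005, 0.998, 0.066, 0.001]
ft_force: [1.6, 1.9, -0.1]
width: 0.3
```

Emit:
play_rows(moves=[[0,[-0.6,-1.2,0],0],[0,[-1.0,-2.4,0],0],[0,[-1.3,-3.7,0],0],[0,[-1.4,-5.0,0],0],[0,[-1.3,-6.4,0],0]])

```text
clock: 12.85
ee_pos: [492.3, 1.1, 73.3]
tcp_rot: [-0.006, 0.998, 0.066, 0.001]
ft_force: [1.7, 2.9, -0.4]
width: 0.0
```

```bash
python3 arc.py 188 226 100;python3 arc.py 226 256 100
```

```text
12.85 [492.34760539   1.14096414  73.33053523] r 101.89412916407314 ang -171.04595099720862
[ 0.43 -1.1 ]
[ 0.87 -2.35]
[ 1.48 -3.53]
[ 2.23 -4.63]
[ 3.12 -5.61]
12.85 [492.34760539   1.14096414  73.33053523] r 101.89412916407314 ang -171.04595099720862
[ 3.91 -6.29]
[ 4.77 -6.89]
[ 5.68 -7.4 ]
[ 6.65 -7.81]
[ 7.65 -8.12]
```

Emit:
play_rows(moves=[[0,[0.4,-1.1,0],0],[0,[0.9,-2.3,0],0],[0,[1.5,-3.5,0],0],[0,[2.2,-4.6,0],0],[0,[3.1,-5.6,0],0]])

```text
clock: 13.35
ee_pos: [523.3, -55.8, 73.1]
tcp_rot: [-0.006, 0.998, 0.066, -0.0]
ft_force: [-1.8, 2.4, -0.5]
width: -0.2
```

```bash
python3 arc.py 227 257 100
```

```text
13.35 [523.30416702 -55.8177936   73.05098315] r 100.79652870843871 ang -133.74505641271006
[ 0.95 -0.7 ]
[ 1.82 -1.29]
[ 2.74 -1.78]
[ 3.71 -2.17]
[ 4.72 -2.46]
```

Emit:
play_rows(moves=[[0,[0.9,-0.7,0],0],[0,[1.8,-1.3,0],0],[0,[2.7,-1.8,0],0],[0,[3.7,-2.2,0],0],[0,[4.7,-2.5,0],0]])

```text
clock: 13.85
ee_pos: [570.9, -81.2, 72.9]
tcp_rot: [-0.006, 0.998, 0.066, -0.0]
ft_force: [-1.1, 1.1, 0.1]
width: 0.2
```

```bash
python3 arc.py 260 272 100
python3 - <<'E'
from h import *
np.set_printoptions(precision=2,suppress=True)
P=camera_params('wrist');s=state();cv2.imwrite('pics/w8.png',read_camera('wrist')[:,:,::-1]);print(s['ee_pos'],s['ft_force'])
np.save('pics/w8.npy',P,allow_pickle=True)
cv2.imwrite('pics/t8.png',cv2.resize(read_camera('top')[110:280,255:465],None,fx=3.5,fy=3.5,interpolation=cv2.INTER_CUBIC)[:,:,::-1])
E
python3 arc.py 260 272 100
```

```text
13.85 [570.86974914 -81.16792225  72.89180311] r 100.63145115869443 ang -102.70397362855996
[ 0.89 -0.1 ]
[ 1.31 -0.14]
[ 1.72 -0.17]
[ 2.14 -0.18]
[ 2.56 -0.18]
[570.87 -81.17  72.89] [-1.13  1.1   0.09]
13.95 [572.62040985 -81.73356649  73.3130649 ] r 100.8149038913243 ang -101.66263062011289
[ 0.72 -0.04]
[ 1.13 -0.09]
[ 1.55 -0.11]
[ 1.97 -0.13]
[ 2.39 -0.12]
```

View pics/w8.png

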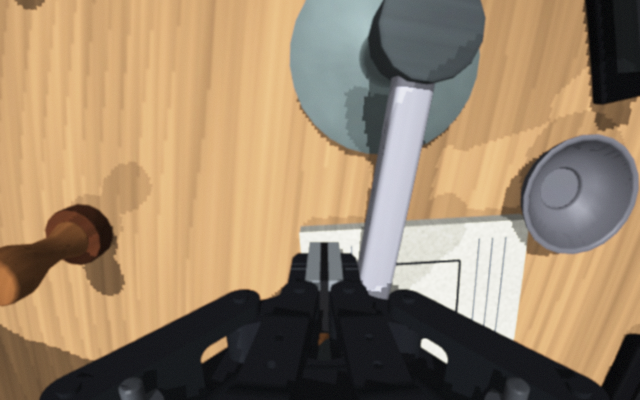

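View pics/t8.png

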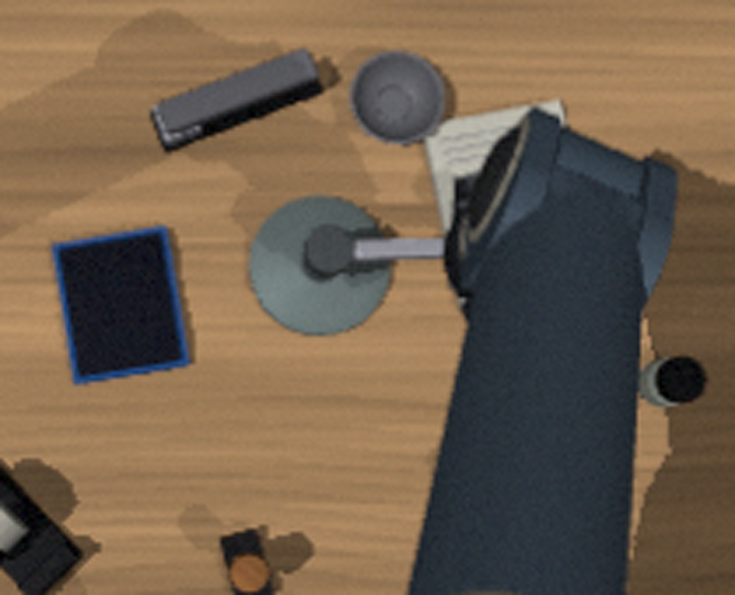

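Emit:
play_rows(moves=[[0,[0.6,0,0],0],[0,[1.1,-0.1,0],0],[0,[1.6,-0.1,0],0],[0,[2.1,-0.1,0],0],[0,[2.5,-0.1,0],0]])

```text
clock: 14.45
ee_pos: [597.9, -82.5, 73.2]
tcp_rot: [-0.005, 0.998, 0.066, 0.001]
ft_force: [-2.3, 0.8, -1.6]
width: 0.1
```

Emit:
play_rows(moves=[[0,[0,0,0],0],[0,[0,0,0],0],[0,[0,0,0],0],[0,[0,0,0],0],[0,[0,0,0],0]])

```text
clock: 14.95
ee_pos: [598.0, -82.7, 73.4]
tcp_rot: [-0.005, 0.998, 0.066, 0.002]
ft_force: [-0.0, -0.3, -0.2]
width: 0.1
```

```bash
python3 - <<'E'
from h import *
np.set_printoptions(precision=2,suppress=True)
P=camera_params('wrist');s=state();cv2.imwrite('pics/w9.png',read_camera('wrist')[:,:,::-1]);print(s['ee_pos'],s['ft_force'])
np.save('pics/w9.npy',P,allow_pickle=True)
cv2.imwrite('pics/t9.png',cv2.resize(read_camera('top')[110:280,255:465],None,fx=3.5,fy=3.5,interpolation=cv2.INTER_CUBIC)[:,:,::-1])
cv2.imwrite('pics/s9.png',cv2.resize(read_camera('side')[150:350,200:430],None,fx=3,fy=3,interpolation=cv2.INTER_CUBIC)[:,:,::-1])
E
python3 arc.py 260 272 100
```

```text
[598.   -82.69  73.39] [-0.01 -0.28 -0.19]
15.1 [597.92776032 -82.58312704  73.30995979] r 99.70497486073022 ang -87.16709282067795
[-1.82  0.05]
[-1.4 -0. ]
[-0.98 -0.03]
[-0.56 -0.04]
[-0.14 -0.04]
```

View pics/w9.png

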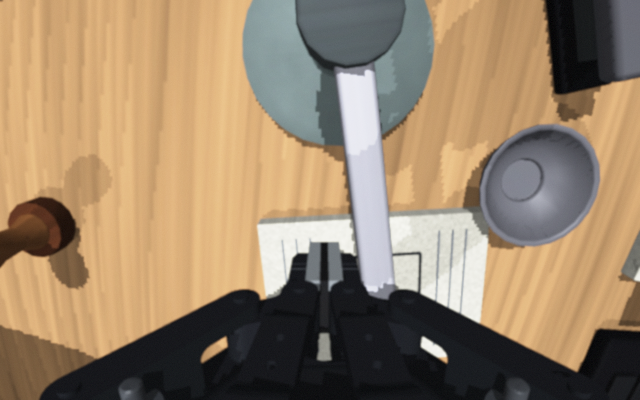

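View pics/s9.png

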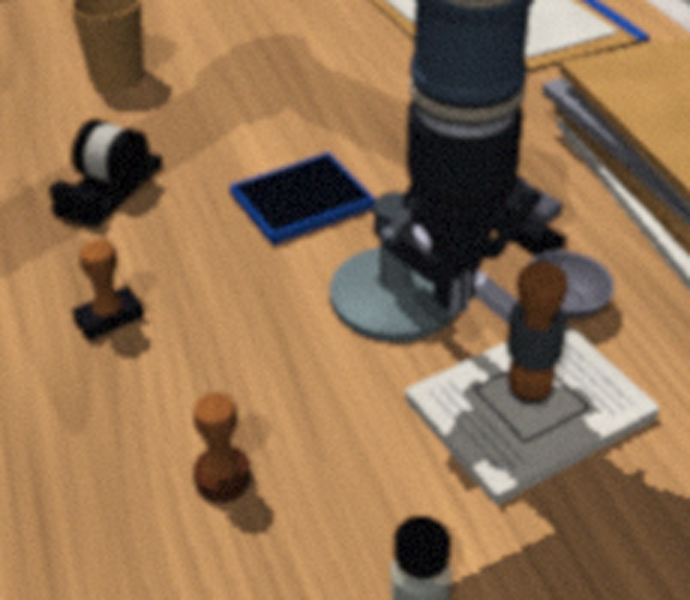

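Run:
```python
from h import *
np.set_printoptions(precision=1,suppress=True)
P=np.load('pics/w9.npy',allow_pickle=True).item()
q=[ray('wrist',(u,v),92,P)[:2] for u,v in [(355.5,70),(373,230)]]
d=q[1]-q[0];print(q,np.degrees(np.arctan2(d[1],d[0])));e=q[1]-[593.5,17];print(np.degrees(np.arctan2(e[1],e[0])))
S=lambda x,y:((x+.5)/3-.5+200,(y+.5)/3-.5+150)
# side relative: knob top centre, form square corners, hub
k=ray('side',S(542,277),137)[:2];f=np.array([ray('side',S(*p),12)[:2] for p in [(475,391),(534,358),(588,405),(528,440)]])
h=ray('side',S(391,205),99)[:2]
print(k,f.mean(0),k-f.mean(0))
```

```text
[array([597.8,  -2. ]), array([613.9, -59.8])] -74.43597390404582
-75.09264982630133
[ 633.2 -141.5] [ 639.4 -136.6] [-6.3 -5. ]
```

Emit:
play_rows(moves=[[0,[-0.8,0,0],0],[0,[-1.6,0,1],0],[0,[-2,0,4.5],0],[0,[-2,0,9],0],[0,[-2,0,13],0]])

```text
clock: 15.6
ee_pos: [576.9, -83.0, 205.6]
tcp_rot: [-0.005, 0.998, 0.066, 0.001]
ft_force: [0.6, -0.5, -0.0]
width: -0.0
```

Emit:
play_rows(moves=[[0,[0,-0.5,2],0],[0,[1,-1,4],0],[0,[2,-1,5],0],[0,[2,-1,5],0],[0,[2,-1,5],0]])

```text
clock: 16.1
ee_pos: [595.8, -93.0, 255.3]
tcp_rot: [-0.005, 0.998, 0.066, 0.001]
ft_force: [0.5, 0.5, -0.5]
width: -0.1
```

Emit:
play_rows(moves=[[0,[0,0,0],0],[0,[0,0,0],0],[0,[0,0,0],0],[0,[0,0,0],0],[0,[0,0,0],0]])

```text
clock: 16.6
ee_pos: [595.8, -92.9, 255.2]
tcp_rot: [-0.005, 0.998, 0.066, 0.001]
ft_force: [0.1, -0.3, 1.3]
width: -0.2
```

Run:
```python
from h import *
np.set_printoptions(precision=2,suppress=True)
P=camera_params('wrist');s=state();im=read_camera('wrist')[:,:,::-1];print(s['ee_pos'],s['ft_force'])
np.save('pics/w10.npy',P,allow_pickle=True);cv2.imwrite('pics/w10.png',im)
cv2.imwrite('pics/w10z.png',cv2.resize(im[0:300,200:520],None,fx=2,fy=2,interpolation=cv2.INTER_CUBIC))
```

```text
[595.77 -92.95 255.19] [ 0.11 -0.26  1.32]
```

View pics/w10z.png

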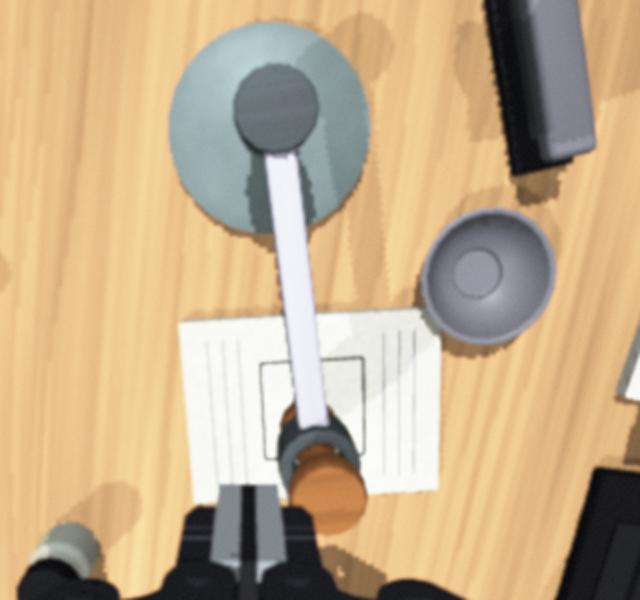

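```bash
cat > m.py <<'E'
from h import *
np.set_printoptions(precision=1,suppress=True)
def run(f,hub,foot,knob,sq,m,n='wrist',P=None):
    P=P or np.load(f,allow_pickle=True).item()
    r=lambda p,z:ray(n,m(p),z,P)[:2]
    h,ft,k=r(hub,99),r(foot,8),r(knob,137);q=np.array([r(p,12) for p in sq]);c=q.mean(0)
    print('hub',h,'foot',ft,'knob',k,'box',c,'knob-box',k-c)
    for p in (h,ft,(h+ft)/2):
        A=lambda v:np.degrees(np.arctan2(v[1]-p[1],v[0]-p[0]))
        print('knob ang',A(k),np.hypot(*(k-p)),'box ang',A(c),np.hypot(*(c-p)))
E
python3 - <<'E'
from m import *
run('pics/w10.npy',(277,108),(270,128),(328,494),[(260,362),(363,356),(364,453),(266,459)],lambda p:((p[0]+.5)/2-.5+200,(p[1]+.5)/2-.5))
E
```

```text
hub [593.1  15.7] foot [593.   17.2] knob [ 634.8 -135.7] box [ 640.3 -135.5] knob-box [-5.5 -0.2]
knob ang -74.62045013207513 157.03814347472309 box ang -72.66760721282782 158.39742806789434
knob ang -74.70817000077417 158.51044410237063 box ang -72.77251540897548 159.8606861335865
knob ang -74.66451471009611 157.77424756242468 box ang -72.72030247962635 159.1289904163991
```

Emit:
play_rows(moves=[[0,[-0.9,0.5,-2],0],[0,[-1.8,1,-6],0],[0,[-1.8,1,-10],0],[0,[-1.8,1,-14],0],[0,[-1.8,1,-18],0]])

```text
clock: 17.15
ee_pos: [578.0, -82.8, 74.0]
tcp_rot: [-0.005, 0.998, 0.066, 0.001]
ft_force: [0.4, -0.1, -0.8]
width: -0.0
```

Emit:
play_rows(moves=[[0,[0,0,0.1],0],[0,[0,0,0.1],0],[0,[0,0,0.1],0],[0,[0,0,0.1],0],[0,[0,0,0.1],0]])

```text
clock: 17.65
ee_pos: [579.1, -82.9, 76.8]
tcp_rot: [-0.005, 0.998, 0.066, 0.003]
ft_force: [0.2, 0.5, -0.0]
width: -0.1
```

Emit:
play_rows(moves=[[0,[0.6,0,-0.3],0],[0,[1.2,0,-0.3],0],[0,[1.7,0,-0.3],0],[0,[2.0,0,-0.3],0],[0,[2.2,0,-0.3],0]])

```text
clock: 18.15
ee_pos: [600.8, -82.8, 73.5]
tcp_rot: [-0.005, 0.998, 0.066, 0.002]
ft_force: [-1.7, 0.9, 0.8]
width: -0.1
```

Emit:
play_rows(moves=[[0,[0,0,0],0],[0,[0,0,0],0],[0,[0,0,0],0],[0,[0,0,0],0],[0,[0,0,0],0]])

```text
clock: 18.65
ee_pos: [600.8, -82.8, 73.5]
tcp_rot: [-0.005, 0.998, 0.066, 0.002]
ft_force: [-0.1, 0.3, 0.6]
width: -0.1
```

Emit:
play_rows(moves=[[0,[0.07,0,0],0],[0,[0.07,0,0],0],[0,[0.07,0,0],0],[0,[0.07,0,0],0],[0,[0.07,0,0],0]])

```text
clock: 19.15
ee_pos: [601.3, -82.7, 73.5]
tcp_rot: [-0.005, 0.998, 0.066, 0.002]
ft_force: [-0.9, 0.9, 1.1]
width: 0.5
```

Emit:
play_rows(moves=[[0,[-0.8,0,0],0],[0,[-1.6,0,1],0],[0,[-2,0,4.5],0],[0,[-2,0,9],0],[0,[-2,0,13],0]])

```text
clock: 19.65
ee_pos: [580.7, -83.1, 205.9]
tcp_rot: [-0.005, 0.998, 0.065, 0.003]
ft_force: [0.8, -0.7, 1.1]
width: -0.2
```

Emit:
play_rows(moves=[[0,[0,0.5,2],0],[0,[0,1,4],0],[0,[0,1.5,5],0],[0,[0,1.5,5],0],[0,[0,1.5,5],0]])

```text
clock: 20.15
ee_pos: [580.0, -68.0, 255.2]
tcp_rot: [-0.005, 0.998, 0.066, 0.002]
ft_force: [0.1, 0.1, 0.0]
width: 0.1
```

Emit:
play_rows(moves=[[0,[0,0,0],0],[0,[0,0,0],0],[0,[0,0,0],0],[0,[0,0,0],0],[0,[0,0,0],0]])

```text
clock: 20.65
ee_pos: [580.0, -68.1, 255.0]
tcp_rot: [-0.005, 0.998, 0.065, 0.002]
ft_force: [-0.8, 0.2, 1.0]
width: 0.7
```

Run:
```python
from h import *
np.set_printoptions(precision=2,suppress=True)
P=camera_params('wrist');s=state();im=read_camera('wrist')[:,:,::-1];print(s['clock'],s['ee_pos'],s['ft_force'])
np.save('pics/w11.npy',P,allow_pickle=True);cv2.imwrite('pics/w11.png',im)
cv2.imwrite('pics/w11z.png',cv2.resize(im[0:300,200:520],None,fx=2,fy=2,interpolation=cv2.INTER_CUBIC))
cv2.imwrite('pics/s11.png',cv2.resize(read_camera('side')[210:330,300:430],None,fx=5,fy=5,interpolation=cv2.INTER_CUBIC)[:,:,::-1])
```

```text
20.65 [580.02 -68.13 255.02] [-0.81  0.22  0.98]
```

View pics/w11z.png

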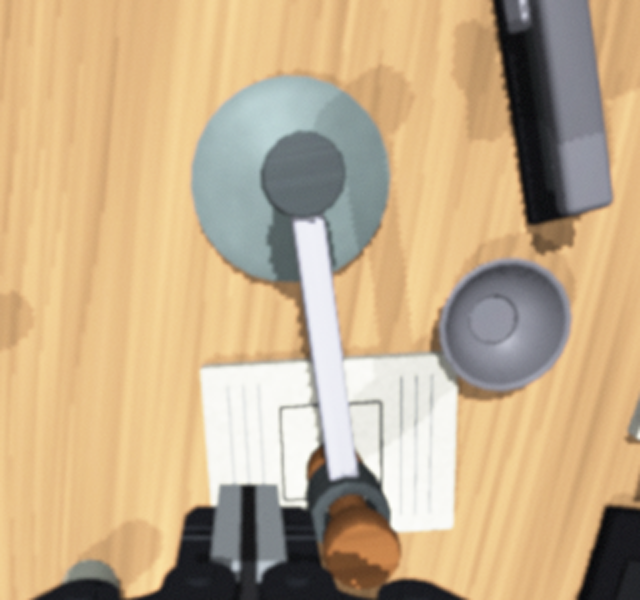

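View pics/s11.png

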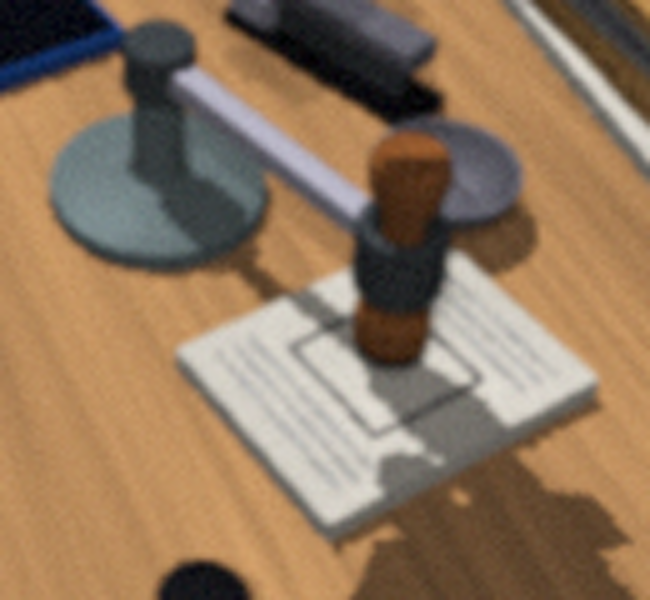

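Run:
```python
from m import *
run('pics/w11.npy',(304,173),(290,179),(363,547),[(281,408),(382,401),(382,494),(285,500)],lambda p:((p[0]+.5)/2-.5+200,(p[1]+.5)/2-.5))
P=np.load('pics/w11.npy',allow_pickle=True).item()
m=lambda p:((p[0]+.5)/2-.5+200,(p[1]+.5)/2-.5)
q=[ray('wrist',m(p),92,P)[:2] for p in ((310,221),(342,475))];d=q[1]-q[0];print('bar',q,np.degrees(np.arctan2(d[1],d[0])))
for p in q: e=p-[593.2,17];print(np.degrees(np.arctan2(e[1],e[0])))
S=lambda p:((p[0]+.5)/5-.5+300,(p[1]+.5)/5-.5+210)
run(None,(160,45),(159,182),(412,154),[(292,351),(385,300),(481,379),(376,436)],S,'side',camera_params('side'))
print('face',ray('side',S((391,341)),29))
# predicted overlays for box-centre position
im=cv2.imread('pics/s11.png');
```

```text
hub [592.6  16.4] foot [592.4  17.1] knob [ 638.3 -133.3] box [ 640.9 -136.1] knob-box [-2.7  2.8]
knob ang -73.05266340536981 156.4795390124496 box ang -72.42995663520936 159.9046204999002
knob ang -73.02423270821211 157.23116847911865 box ang -72.40504702683336 160.65704932508476
knob ang -73.03841399778428 156.85534891812475 box ang -72.417472596853 160.28083112564553
bar [array([598.8,  -2.9]), array([ 632.8, -119.1])] -73.70677436482849
-74.235913079339
-73.78410670038022
hub [590.   10.7] foot [592.4  14.4] knob [ 638.7 -138.4] box [ 637.9 -137.3] knob-box [ 0.8 -1.2]
knob ang -71.92261561193328 156.79211737617294 box ang -72.06817979384368 155.4519442101733
knob ang -73.1567533731312 159.66323940370464 box ang -73.3100859148453 158.33194871383265
knob ang -72.54528322396294 158.21850278859563 box ang -72.69483237450929 156.88273344027374
face [ 639.1 -139.4   29. ]
```

Emit:
play_rows(moves=[[0,[1.5,-1.7,-1],0],[0,[3,-3.4,-2],0],[0,[4.5,-5.1,-4],0],[0,[6,-6.8,-6],0],[0,[6,-6.8,-8],0]])

```text
clock: 21.25
ee_pos: [641.3, -139.3, 174.4]
tcp_rot: [-0.004, 0.998, 0.064, 0.003]
ft_force: [-0.3, 0.7, 0.7]
width: 0.1
```

Emit:
play_rows(moves=[[0,[0,0,-0.5],0],[0,[0,0,-1],0],[0,[0,0,-1],0],[0,[0,0,-1],0],[0,[0,0,-1],0]])

```text
clock: 21.75
ee_pos: [641.9, -139.1, 165.6]
tcp_rot: [-0.004, 0.998, 0.064, 0.004]
ft_force: [-0.0, 0.6, -0.1]
width: -0.1
```

Run:
```python
from h import *
np.set_printoptions(precision=2,suppress=True)
P=camera_params('wrist');s=state();im=read_camera('wrist')[:,:,::-1];print(s['clock'],s['ee_pos'],s['ft_force'])
np.save('pics/w12.npy',P,allow_pickle=True)
for p in proj('wrist',[[640+17.5*np.cos(a),-137+17.5*np.sin(a),137] for a in np.linspace(0,6.28,60)],P): cv2.circle(im:=np.ascontiguousarray(im),tuple(int(round(x)) for x in p),0,(0,255,0),-1)
cv2.imwrite('pics/w12z.png',cv2.resize(im[100:300,200:440],None,fx=3,fy=3,interpolation=cv2.INTER_CUBIC))
cv2.imwrite('pics/s12.png',cv2.resize(read_camera('side')[210:330,300:430],None,fx=5,fy=5,interpolation=cv2.INTER_CUBIC)[:,:,::-1])
```

```text
21.75 [ 641.87 -139.08  165.62] [-0.02  0.61 -0.13]
```

View pics/w12z.png

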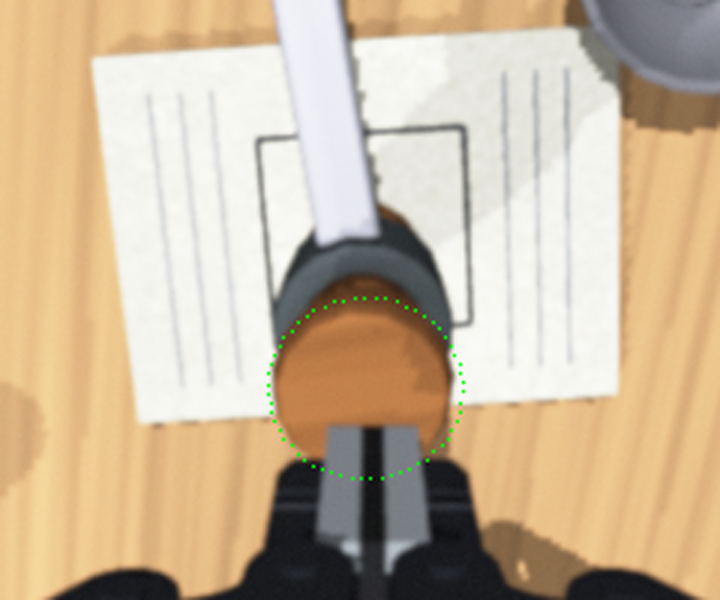

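View pics/s12.png

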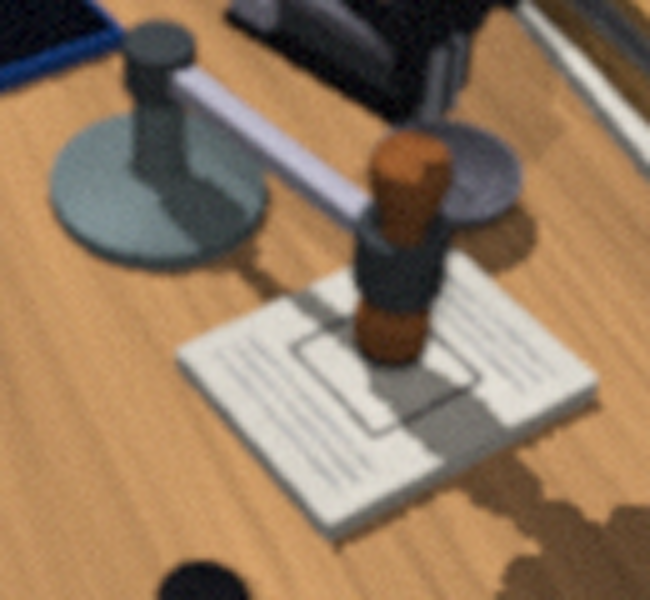

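Emit:
play_rows(moves=[[0,[-0.2,0.2,-0.5],0],[0,[-0.2,0.2,-1.1],0],[0,[-0.2,0.2,-1.7],0],[0,[-0.2,0.2,-2.2],0],[0,[-0.2,0.2,-2.5],0]])

```text
clock: 22.35
ee_pos: [639.3, -137.0, 139.3]
tcp_rot: [-0.004, 0.998, 0.064, 0.003]
ft_force: [0.3, 0.1, -0.2]
width: -0.2
```

Emit:
play_rows(moves=[[0,[0,0,-0.3],0],[0,[0,0,-0.6],0],[0,[0,0,-0.9],0],[0,[0,0,-1.2],0],[0,[0,0,-1.5],0]])

```text
clock: 22.85
ee_pos: [639.7, -137.2, 124.8]
tcp_rot: [-0.004, 0.998, 0.064, 0.003]
ft_force: [-2.3, 0.4, 5.0]
width: 0.3
```

Emit:
play_rows(moves=[[0,[0,0,-0.2],0],[0,[0,0,-0.4],0],[0,[0,0,-0.5],0],[0,[0,0,-0.6],0],[0,[0,0,-0.6],0]])

```text
clock: 23.35
ee_pos: [641.4, -136.7, 121.0]
tcp_rot: [-0.004, 0.998, 0.064, 0.005]
ft_force: [-1.1, 1.4, 11.0]
width: -0.2
```

Emit:
play_rows(moves=[[0,[-0.1,0,-0.1],0],[0,[-0.1,0,-0.2],0],[0,[-0.1,0,-0.2],0],[0,[-0.1,0,-0.2],0],[0,[-0.1,0,-0.2],0]])

```text
clock: 23.85
ee_pos: [641.9, -136.6, 121.1]
tcp_rot: [-0.004, 0.998, 0.065, 0.007]
ft_force: [-1.2, 1.1, 11.1]
width: -0.2
```

Emit:
play_rows(moves=[[0,[0,0,0.8],0],[0,[0,0,1.6],0],[0,[0,0,2.5],0],[0,[0,0,4],0],[0,[0,0,6],0]])

```text
clock: 24.35
ee_pos: [641.2, -136.4, 181.1]
tcp_rot: [-0.005, 0.998, 0.065, 0.006]
ft_force: [-0.0, 0.1, 0.4]
width: -0.2
```

Emit:
play_rows(moves=[[0,[-1,1,2],0],[0,[-2,2,4],0],[0,[-4,4,6],0],[0,[-6,6.5,7],0],[0,[-6,6.5,7],0]])

```text
clock: 24.85
ee_pos: [580.4, -67.9, 253.2]
tcp_rot: [-0.006, 0.998, 0.067, 0.007]
ft_force: [0.2, 1.1, 0.8]
width: -0.3
```

Emit:
play_rows(moves=[[0,[0,0,0],0],[0,[0,0,0],0],[0,[0,0,0],0],[0,[0,0,0],0],[0,[0,0,0],0]])

```text
clock: 25.35
ee_pos: [580.4, -68.5, 252.8]
tcp_rot: [-0.006, 0.998, 0.066, 0.007]
ft_force: [0.0, 0.3, -0.9]
width: 0.1
```

Run:
```python
from h import *
np.set_printoptions(precision=2,suppress=True)
P=camera_params('wrist');s=state();im=read_camera('wrist')[:,:,::-1];print(s['clock'],s['ee_pos'],s['ft_force'])
np.save('pics/w13.npy',P,allow_pickle=True)
cv2.imwrite('pics/w13z.png',cv2.resize(im[0:300,200:520],None,fx=2,fy=2,interpolation=cv2.INTER_CUBIC))
cv2.imwrite('pics/s13.png',cv2.resize(read_camera('side')[210:330,300:430],None,fx=5,fy=5,interpolation=cv2.INTER_CUBIC)[:,:,::-1])
```

```text
25.35 [580.43 -68.54 252.8 ] [ 0.01  0.25 -0.91]
```

View pics/w13z.png

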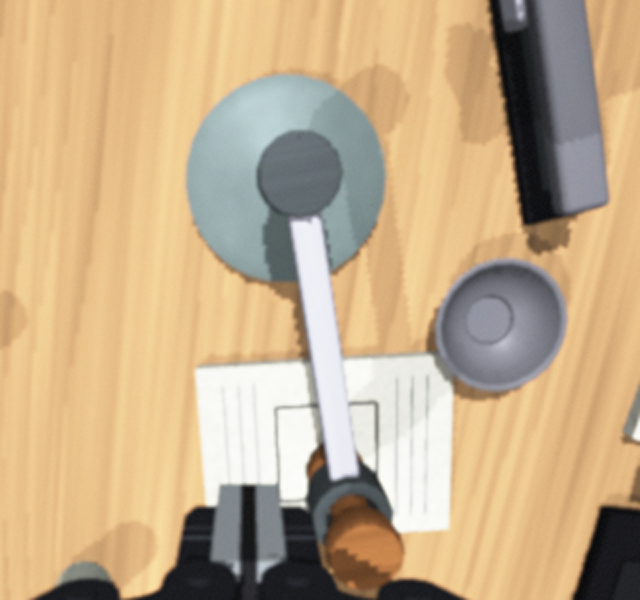

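View pics/s13.png

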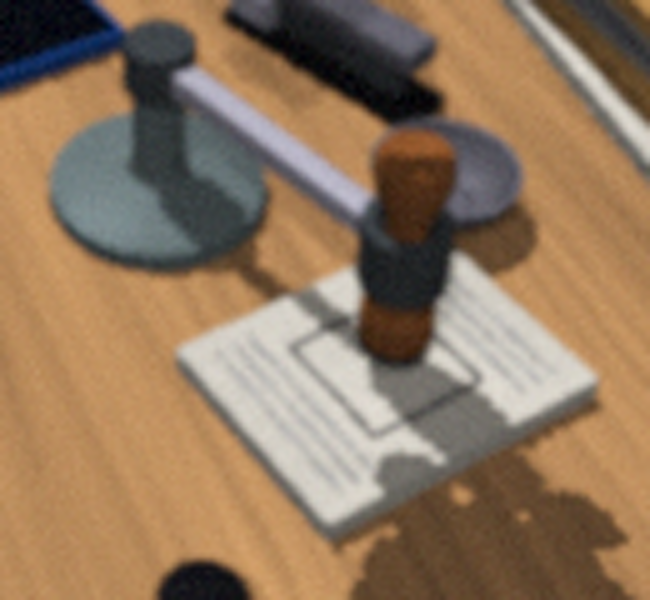

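Run:
```python
from m import *
run('pics/w13.npy',(300,173),(286,179),(365,546),[(276,408),(377,401),(378,494),(281,500)],lambda p:((p[0]+.5)/2-.5+200,(p[1]+.5)/2-.5))
im=read_camera('top')[:,:,::-1]
cv2.imwrite('pics/t13.png',cv2.resize(im[90:300,140:480],None,fx=2.3,fy=2.3,interpolation=cv2.INTER_CUBIC))
```

```text
hub [592.6  16. ] foot [592.7  16.8] knob [ 640.3 -131.9] box [ 640.8 -135.6] knob-box [-0.6  3.7]
knob ang -72.13825259388129 155.34995336800432 box ang -72.35026781213281 159.06832946938468
knob ang -72.2704561288919 156.0966279350626 box ang -72.47840345005652 159.81631582627702
knob ang -72.20451283649437 155.7231870176167 box ang -72.41448591074966 159.44222296834332
```

View pics/t13.png

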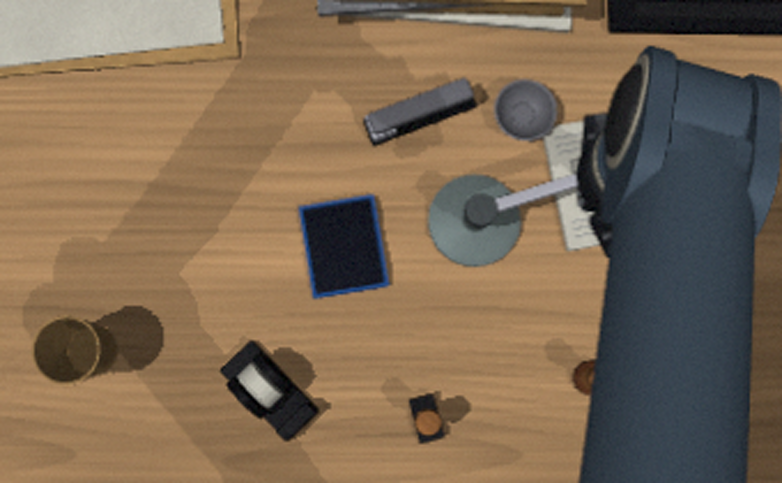

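The knob is at -72.2° and the box at -72.4°. Everything else is where it was, and the robot is clear, so I'll hand in.

```bash
python3 -c "
from cell import *
print(state()['clock']);print(job_done())"
```

```text
25.5
the job is handed in; nothing more can be done
None
```

I inked the stamp on the pad, swung the arm round to the form, pressed it in the box, and handed the job in at 25.5 s.

- **Inking:** I pushed the arm round to about 100° (the pad is at about 101°). The stamp stood about 6 mm from the pad's centre. I pressed until it hit the stop, with the finger at z = 121 mm and up to 18 N. The fingertip slid about 5 mm sideways during this press, and the arm turned slightly, but the stamp stayed on the felt.
- **Stamping:** I pushed the arm back the other way in two steps and pressed to the stop again (z = 121 mm, 11 N). The fingertip drifted about 2.5 mm during this press.
- **Last checks:** In the wrist picture the knob is at -72.2° and the box centre at -72.4°, which is within about 1 mm along the stamp's circle. The stamp has sprung up, and nothing I could see on the desk had moved. In the final pictures the robot was not touching anything.
- **What disagreed:**
  - Just before the press, the wrist view put the stamp 1–2 mm short, while the side view had it centred.
  - The wrist view read the knob 3–5 mm too close to the pivot, because the finger partly hid it.
  - The side and top cameras differed by about 7 mm in y, so I trusted the top and wrist views.
  - The robot arm hid part of the form, the ink bottle and the round stamp in the last top view. I did not see the ink mark itself.

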